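# Gang plaster mould sections in the lift-gate clamp

## Robot

A 7-joint arm with a two-finger parallel gripper is mounted at the origin on the work surface. World frame = base frame: x ahead of the robot, y to its left, z up, the work surface at z = 0. Lengths are in m, angles in rad, forces in N, time in s.
With the tool pointing down it reaches from about 0.4 to 0.875 m from the base axis. Payload 6.5 kg.
Tool frame: the origin (TCP) lies at the very end of the fingers, on their centre line; the grasp point (between the pads) lies ctrl.hold_point_z behind it (ctrl.hold_point_z is the distance from the TCP to the grasp point, in m); z points along the fingers, y is the line along which they close (so a half turn about z gives the same grasp; the last joint's range is limited). The gripper opens to 85 mm and grips with 20 to 120 N. Pads are 22 mm wide; open, the fingers measure 114 mm over their backs; the gripper's body (76 mm by 85 mm) begins 54 mm behind the grasp point. The pads swing forward as they close: fully open they stand 13 mm farther back than shut.
Start: joints at [-1.383, 0.536, -0.004, 1.538, 0.003, 1.067, -0.071], TCP at [0.163, 0.629, 0.199] pointing down, gripper open.
Joint ranges: [-2.7, 2.7], [-0.37, 2.16], [-1.27, 1.26], [0.24, 2.4], [-1.31, 4.45], [0.19, 1.91], [-2.76, 2.76]. Speed limits (rad/s): [2.39, 2.39, 3.14, 3.14, 3.14, 3.14, 3.14].

## Interface

Orientations are given as a unit quaternion [x, y, z, w].
In Python, from bench import ctrl, get_image, camera_info gives the robot as it stands. The module is installed in compiled form; this text tells all that it offers.
- The arm moves only by the tool drive_tool, never from a script. Its argument "commands" is text: rows parted by semicolons, each of 7 numbers parted by spaces: the turn, a rotation vector about the tool's x, y, z in rad, then the shift along the tool's x, y, z in cm, then the opening, from 0 (shut) to 1 (fully open). In form: rx ry rz x y z hand; .... A call has 1 to 12 rows; each row is the pose to reach, as a shift and turn from the pose commanded when the call began, along the tool's axes at that moment; what a row does not reach only later rows make up. A row lasts 1/10 s, in which the tool goes at most 50 mm and 8.59 degrees, less where a joint would pass 70% of its speed; a pose out of reach is approached as far as the arm can. A call with a gripper value outside its range is refused whole. The fingers move at their own pace and stop on an object; the grip force is fixed at half the most. Time passes only in rows, so rows that repeat a pose let the fingers close. It gives the time, the measured TCP pose, the force, the opening and the grip force at its end, in the units of the state.
- ctrl.sense(): the state, without advancing time (a new reading comes with each control period).
- get_image(name): name is "scene" or "side" or "wrist"; returns (picture, depth): 384x512x3 uint8, red, green, blue; 384x512 float32, m along the optical axis (not along the pixel's ray), 0 where there is no reading.
- camera_info(name): a dict with "fx", "fy", "cx", "cy" (pixels), "k1" (the pictures are not rectified: a ray, as slopes to the right and down, at radius r is drawn at 1 + k1 r^2 times it, then the intrinsics apply), "origin" and "attitude" of the camera in the world. Camera axes: x right, y up, looking along -z (the intrinsics and any distortion apply to the point x, -y, -z); pixel columns grow to the right and rows downward; lengths in m; the calibration is good to about 2 mm. A picture is of the moment at which its call begins: read the wrist's pose just before it. camera_info takes no time and is no camera call; for the wrist camera it gives the pose at the moment of the call.
- ctrl.hand_in(): hands the job in; it is judged then, once.
The state is a dict: "t": time; "joint_positions": joint angles; "qvel": joint speeds; "effort": joint torques, N m; "ee_pos": TCP position; "eef_rot": TCP orientation; "ft_force": force on the tool from outside, world axes, zero at the start; "moment": the same for the moment, N m; "width": finger opening in m; "finger_force": force on a finger pad.
Only numpy, scipy, OpenCV 4.12 (cv2) and the standard library are available. Lean on these libraries where they do the work, as an engineer would, in place of code of your own. Each camera call takes 0.05 s, during which the arm holds its last target. There are 200 camera calls.

## Task

Gang all the plaster mould sections in the teal clamp, ready for casting: lift the red-knobbed lever out of its lock notch, carry it over into the free notch and let it drop home, then slide the jaw fully open. Stand every mould section that is on the table on the bed in one straight row against the fixed jaw, each squarely on a narrow face with its square faces towards the jaws, slide the jaw shut until it presses the whole row firmly together, hold it so for a moment, then lift the lever back over into the lock notch so that it drops home. Leave the other things on the table alone.

Things in the scene. Friction and masses are not known exactly. Their poses are not given: they have to be found in the camera images.
- bed_end (a point): Point on the teal mould clamp, mid-width, where its flat bed (top 30 mm above the table, 150 mm wide, 300 mm long) meets the face of the fixed jaw. Axes are the clamp's: y runs along the bed from the fixed to the sliding jaw, z up, x across the bed away from the lever. The row of sections starts flat against this face, 42 mm each, centred across the bed.
- fixed_jaw: The fixed jaw, teal with an aluminium face, 70 mm wide, 30 mm thick, 52 mm tall above the bed; same origin and axes as bed_end, the block lies on its -y side. On the clamp's lever (-x) side a steel brake bar, top 44 mm above the table, runs along the bed 83 mm from its centre line, and the lever's post, 100 mm tall, stands 110 mm from it, 105 mm along y.
- jaw (a joint): Sliding jaw of the clamp (aluminium block, 64 mm wide, 30 mm thick, 52 mm tall above the bed): the value is the gap between the two jaw faces in m, 0 to 0.22 (fully open). It rubs with about 2 N while the lever is in the free notch; in the lock notch the lever brakes it against about 20 N.
- jaw_handle (a point): Centre of the grippable part of the sliding jaw's handle: an upright black round post, 24 mm in diameter, standing on the jaw 15 mm behind its face, top 140 mm above the table; this point is 116 mm above the table.
- jaw_face (a point): Middle of the sliding jaw's gripping face, 30 mm above the bed.
- lever (a joint): Turn of the lift-gate lever about its vertical post, in rad: 0 in the middle of the deep lock notch (red mark on the base), 1.0 in the middle of the shallow free notch (green mark); it grows anticlockwise seen from above. Each notch leaves 0.09 rad of play either way; the tooth between is passed only with the lever lifted.
- lever_lift (a joint): How far the whole lever is lifted straight up its post, in m: about 0 when dropped home in the lock notch, about 0.007 when dropped home in the free notch, 0.020 or more to pass over the tooth, 0.040 at most. Weight and a spring press it down with 9 to 14 N, so it drops when let go.
- lever_knob (a point): Middle of the lever's red upright cylindrical knob, 28 mm in diameter, 52 mm tall, 110 mm from the lever's post; it moves with the lever and stays upright.
- lock_notch (a point): Fixed point on the clamp: where lever_knob is when the lever is home in the lock notch.
- free_notch (a point): Fixed point on the clamp: where lever_knob is when the lever is home in the free notch.
- mould1_c (a point): Centre of a loose plaster mould section: an white block 60 mm square (x and z) and 42 mm thick (y), standing on a narrow face, a blue stripe round its narrow faces, a dark recess in each square face, about 0.17 kg. On the clamp its y lies along the bed; which way round or up does not matter. Absent in some runs (None).
- mould2_c (a point): Centre of another mould section like mould1. Absent in some runs (None).
- mould3_c (a point): Centre of another mould section like mould1. Absent in some runs (None).
- mould4_c (a point): Centre of another mould section like mould1. Absent in some runs (None).

How it is judged:
By the outcome, as a careful person would: the job done as asked, in the order asked, and still so for the second after the job is handed in, with the robot touching nothing.
Of mould1, mould2, mould3, mould4 only 2 to 4 are there at a start; the rules pass over those that are not, and their reading is None.
At some moment in a run one of mould1, mould2, mould3, mould4 may be knocked a few centimetres aside while the robot is not near it.
Once in a run the grip may slacken for a moment while it holds something.
It also fails if it takes over 210 s, if anything falls off the work surface, if the arm or the gripper's body presses on something with over 40 N, if the wrist force passes 120 N, or if a joint passes its speed limit or range.

## Working session

There is one attempt and no reset: what is moved stays moved. The work goes in short steps, Python scripts to look and compute and a tool call to move; the robot and the scene stay as the last step left them, time stands still between calls to the robot, and variables do not carry over. Pictures are saved under pics/ and viewed, at most 14 in all, crops included, and the job is handed in when it is done.

Besides the shell and the picture viewer there is one more tool, called after "Emit:" as a command line: name --argument value ..., lists and objects as JSON in quotes. drive_tool: Moves the arm, as the interface text tells. Its arguments: {"type":"object","properties":{"commands":{"type":"string"}},"required":["commands"]}

```bash
mkdir -p pics; cat > h.py <<'E'
import numpy as np, cv2
from scipy.spatial.transform import Rotation as R
from bench import ctrl, get_image, camera_info
def snap(name,fn):
    ci=camera_info(name); im,d=get_image(name)
    cv2.imwrite('pics/%s.png'%fn,im[:,:,::-1]); np.savez('pics/%s.npz'%fn,im=im,d=d,ci=np.array([ci],dtype=object))
    return im,d,ci
def load(fn):
    z=np.load('pics/%s.npz'%fn,allow_pickle=True); return z['im'],z['d'],z['ci'][0]
def att(a):
    a=np.array(a,float)
    return a if a.shape==(3,3) else R.from_quat(a).as_matrix()
def ray(ci,u,v):
    x=(np.asarray(u,float)-ci['cx'])/ci['fx']; y=(np.asarray(v,float)-ci['cy'])/ci['fy']
    a,b=x,y
    for _ in range(8):
        s=1+ci['k1']*(a*a+b*b); a,b=x/s,y/s
    return np.stack([a,-b,-np.ones_like(a)],-1)@att(ci['attitude']).T
def atz(ci,u,v,z):
    r=ray(ci,u,v); o=np.array(ci['origin']); return o+r*((z-o[2])/r[...,2])[...,None]
def cloud(d,ci):
    v,u=np.mgrid[:d.shape[0],:d.shape[1]]
    P=np.array(ci['origin'])+ray(ci,u,v)*d[...,None]; P[d<=0]=np.nan; return P
E
python3 - <<'E'
from h import *
s=ctrl.sense(); print({k:np.round(v,3) for k,v in s.items()}, ctrl.hold_point_z)
for n in('scene','side','wrist'):
    im,d,ci=snap(n,n+'0'); print(n,ci,np.nanmin(d),d.max())
a=cv2.imread('pics/scene0.png');b=cv2.imread('pics/side0.png')
E
```

```text
{'t': np.float64(0.0), 'joint_positions': array([-1.383,  0.537, -0.004,  1.539,  0.003,  1.067, -0.071]), 'qvel': array([-0.   ,  0.   , -0.   , -0.001,  0.001, -0.   , -0.002]), 'effort': array([-0.0000e+00, -5.8341e+01,  1.0490e+00, -2.5911e+01,  1.2000e-02,
        9.0000e-03, -0.0000e+00]), 'ee_pos': array([0.163, 0.629, 0.198]), 'eef_rot': array([ 0.127,  0.992, -0.001, -0.   ]), 'ft_force': array([ 0.058, -0.557,  0.272]), 'moment': array([ 0.048,  0.032, -0.013]), 'finger_force': np.float64(0.0), 'width': np.float64(0.085)} 0.0187
scene {'fx': 428.6053296104806, 'fy': 428.6053296104806, 'cx': 248.44130939510453, 'cy': 193.2457661883269, 'k1': -0.15981525804835334, 'origin': array([1.32800335, 0.28713336, 0.75168298]), 'attitude': array([0.23728659, 0.3802323 , 0.76434326, 0.46357077])} 0.0 3.9998305
side {'fx': 431.9497281162481, 'fy': 431.9497281162481, 'cx': 256.5619991978431, 'cy': 193.65115597610438, 'k1': -0.07001287275877723, 'origin': array([ 0.40733125, -0.81257533,  0.84270265]), 'attitude': array([ 0.37625216, -0.04290747, -0.07911168,  0.92213589])} 0.0 3.62649
wrist {'fx': 313.18124538073437, 'fy': 313.18124538073437, 'cx': 253.98868411531686, 'cy': 189.49719639178417, 'k1': -0.013301375658699342, 'origin': array([0.1008227 , 0.64517391, 0.37317258]), 'attitude': array([-0.1038471 , -0.0798068 ,  0.60692918,  0.78389006])} 0.0 1.4023056
```

View pics/scene0.png

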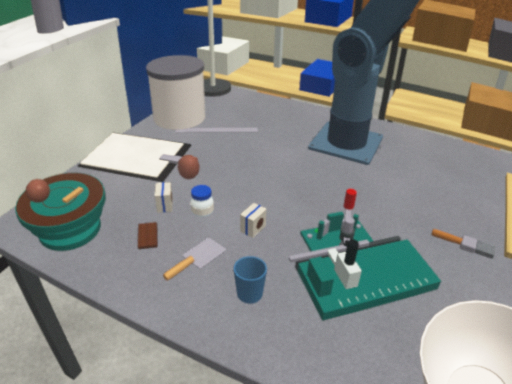

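View pics/side0.png

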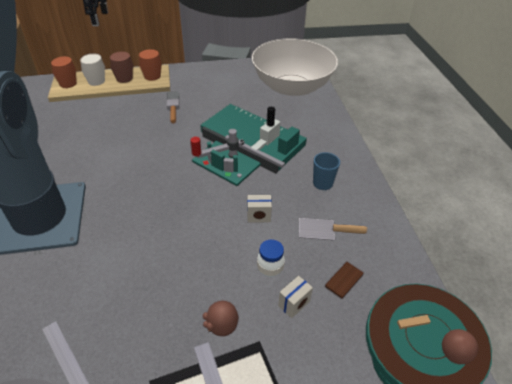

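```bash
python3 - <<'E'
import cv2,numpy as np
a=cv2.imread('pics/scene0.png')[180:320,280:445];b=cv2.imread('pics/side0.png')[90:190,180:320]
a=cv2.resize(a,None,fx=3.6,fy=3.6,interpolation=2);b=cv2.resize(b,None,fx=5.5,fy=5.5,interpolation=2)
cv2.imwrite('pics/c1.png',a);cv2.imwrite('pics/c2.png',b)
E
```

```text
(no output)
```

View pics/c1.png

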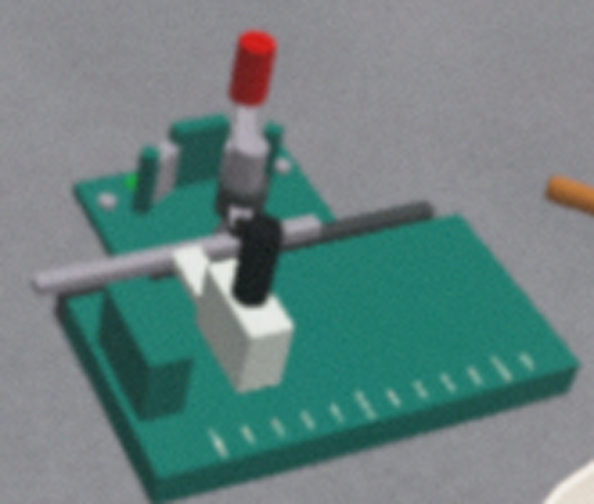

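View pics/c2.png

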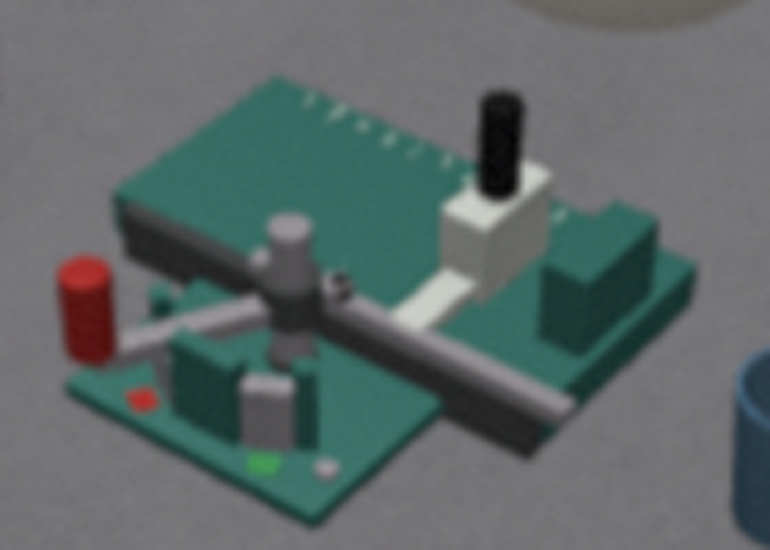

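```bash
python3 - <<'E'
from h import *
for n in('scene0','side0'):
    im,d,ci=load(n); P=cloud(d,ci); 
    hsv=cv2.cvtColor(im,cv2.COLOR_RGB2HSV); H,S,V=[hsv[...,i].astype(int) for i in range(3)]
    red=((H<6)|(H>174))&(S>180)&(V>90)&(P[...,2]>.03)
    teal=(H>75)&(H<95)&(S>120)&(abs(P[...,2]-.03)<.006)&(P[...,1]>0)
    wh=(S<60)&(V>150)&(P[...,2]>.052)&(P[...,2]<.07)&(abs(P[...,0]-.5)<.4)&(P[...,1]<.4)
    print(n,'red',P[red].mean(0) if red.any() else 0, red.sum())
    q=P[teal][:,:2].astype(np.float32); r=cv2.minAreaRect(q); print('bed',r,len(q)); print(cv2.boxPoints(r))
    k,l,st,c=cv2.connectedComponentsWithStats(wh.astype(np.uint8))
    for i in range(1,k):
        if st[i,4]>20: 
            q=P[l==i]; print('white',c[i],st[i,4],np.nanmean(q,0),cv2.minAreaRect(q[:,:2].astype(np.float32)))
    for z in (1,):
        blk=(V<40)&(P[...,2]>.1)&(P[...,2]<.15)&(P[...,0]>.3)&(abs(P[...,1])<.5); print('blk',P[blk].mean(0) if blk.any() else 0,blk.sum())
E
```

```text
scene0 red [0.43326382 0.12844084 0.09129446] 137
bed ((0.5683989524841309, 0.20168116688728333), (0.2524445354938507, 0.30069154500961304), 43.179237365722656) 4633
[[0.37347654 0.22494406]
 [0.5792346  0.00567479]
 [0.7633214  0.17841828]
 [0.5575633  0.39768755]]
white [22.3248731  83.29441624] 197 [ 0.24436298 -1.3989434   0.0608459 ] ((0.2365953028202057, -1.3989742994308472), (0.01974458433687687, 0.2711607813835144), 89.21064758300781)
white [179.13131313 112.93939394] 198 [ 0.1866466  -0.57530849  0.06092011] ((0.17916321754455566, -0.5790572166442871), (0.05629236623644829, 0.17461927235126495), 41.36834716796875)
white [158.03571429 189.51190476] 84 [ 0.60111288 -0.35794194  0.05918329] ((0.6003051400184631, -0.3584282398223877), (0.06129185110330582, 0.01641152612864971), 32.51277542114258)
white [166.56666667 189.35555556] 90 [ 0.5893914  -0.3375518   0.05913602] ((0.5901712775230408, -0.3378340005874634), (0.060766540467739105, 0.017148572951555252), 32.53937530517578)
white [248.78651685 209.70786517] 89 [ 0.56253369 -0.0977771   0.05939363] ((0.5605948567390442, -0.096
[... 1199 characters left out ...]
.5632884502410889, -0.07286211848258972), (0.01830202154815197, 0.0559796467423439), 82.79830169677734)
white [259.20512821 204.00854701] 117 [ 0.55922358 -0.09665602  0.06182592] ((0.5600555539131165, -0.09645898640155792), (0.01740432344377041, 0.05717837065458298), 80.74226379394531)
white [291.56149733 285.89304813] 187 [ 0.58372281 -0.33929276  0.06099663] ((0.5839982032775879, -0.33893975615501404), (0.059852905571460724, 0.01691058650612831), 33.93418884277344)
white [299.75862069 292.97044335] 203 [ 0.59668625 -0.35872227  0.06062913] ((0.5964139103889465, -0.35832101106643677), (0.05840699002146721, 0.017738161608576775), 34.121604919433594)
blk [0.64250938 0.18273222 0.12503519] 92
```

```bash
cat >> h.py <<'E'
def mv(p,yaw_y=None,s=None,tool=None):
    """rotvec + shift(cm) from current pose to TCP p, with tool y along world angle yaw_y (mod pi), tool straight down"""
    s=s or ctrl.sense(); Rm=R.from_quat(s['eef_rot']).as_matrix(); out=np.zeros(6)
    out[3:]=Rm.T@(np.array(p)-s['ee_pos'])*100
    if yaw_y is not None:
        best=None
        for k in (0,np.pi):
            y=np.array([np.cos(yaw_y+k),np.sin(yaw_y+k),0]); z=np.array([0,0,-1.]); x=np.cross(y,z)
            rv=R.from_matrix(Rm.T@np.stack([x,y,z],1)).as_rotvec()
            if best is None or np.linalg.norm(rv)<np.linalg.norm(best): best=rv
        out[:3]=best
    print('mv',np.round(out,3),'q7',round(s['joint_positions'][6],2)); return out
E
python3 - <<'E'
from h import *
yd=np.array([-.684,.729]); yd/=np.linalg.norm(yd); xd=np.array([yd[1],-yd[0]])
for n,far in(('scene0',[[.7633,.1784],[.5576,.3977]]),('side0',[[.755,.175],[.5526,.392]])):
    im,d,ci=load(n); P=cloud(d,ci); far=np.array(far)
    o=far[0]-xd*.075   # fixed-jaw end of the bed, centre line
    C=np.stack([(P[...,:2]-o)@xd,(P[...,:2]-o)@yd,P[...,2]],-1)
    near=(C[...,0]>-.22)&(C[...,0]<.09)&(C[...,1]>-.02)&(C[...,1]<.32)
    hsv=cv2.cvtColor(im,cv2.COLOR_RGB2HSV); H,S,V=[hsv[...,i].astype(int) for i in range(3)]
    print(n,'o',o)
    def rep(name,m):
        q=C[m&near]; print(name,len(q), np.round(np.percentile(q,[3,50,97],axis=0),4).tolist() if len(q) else '')
    rep('tealtop',(S>100)&(abs(C[...,2]-.082)<.004)&(H>70)&(H<100))
    rep('whitetop',(S<70)&(V>120)&(abs(C[...,2]-.082)<.004)&(abs(C[...,0])<.05))
    rep('handle',(V<60)&(C[...,2]>.1)&(C[...,2]<.145)&(abs(C[...,0])<.05))
    rep('handletop',(V<60)&(C[...,2]>.135)&(C[...,2]<.145)&(abs(C[...,0])<.05))
    rep('posttop',(S<70)&(abs(C[...,2]-.1)<.005)&(C[...,0]<-.05))
    rep('knob',((H<6)|(H>174))&(S>150)&(C[...,2]>.05))
    rep('green',(H>50)&(H<72)&(S>120))
E
```

```text
scene0 o [0.70860577 0.12708196]
tealtop 355 [[-0.0323, 0.0065, 0.0789], [0.0019, 0.0203, 0.0817], [0.0329, 0.0347, 0.0843]]
whitetop 204 [[-0.031, 0.0733, 0.0789], [0.0112, 0.0819, 0.0822], [0.0295, 0.1009, 0.0846]]
handle 191 [[-0.009, 0.077, 0.1022], [0.0047, 0.0837, 0.1288], [0.0102, 0.0944, 0.1414]]
handletop 69 [[-0.0104, 0.0773, 0.1362], [0.001, 0.0859, 0.1399], [0.0097, 0.095, 0.1419]]
posttop 57 [[-0.1203, 0.1317, 0.0959], [-0.1096, 0.1403, 0.0994], [-0.1006, 0.1521, 0.1031]]
knob 168 [[-0.2148, 0.1801, 0.0629], [-0.1984, 0.1888, 0.0915], [-0.1935, 0.2013, 0.1075]]
green 2 [[-0.1894, 0.0984, 0.012], [-0.1888, 0.0994, 0.0123], [-0.1881, 0.1004, 0.0125]]
side0 o [0.70030577 0.12368196]
tealtop 148 [[-0.0293, 0.0061, 0.0786], [0.0012, 0.0195, 0.0838], [0.0332, 0.0348, 0.0858]]
whitetop 76 [[-0.0269, 0.0731, 0.0798], [-0.0095, 0.0823, 0.0844], [0.0348, 0.1017, 0.0859]]
handle 111 [[-0.0075, 0.0756, 0.1016], [-0.002, 0.083, 0.1256], [0.0097, 0.0934, 0.1443]]
handletop 36 [[-0.0065, 0.0756, 0.1354], [-0.0003, 0.0837, 0.1414], [0.0107, 0.093, 0.1444]]
posttop 38 [[-0.1153, 0.131, 0.0963], [-0.1069, 0.1408, 0.1015], [-0.095, 0.1503, 0.1041]]
knob 142 [[-0.2155, 0.1793, 0.064], [-0.2089, 0.1853, 0.0939], [-0.1953, 0.199, 0.1109]]
green 17 [[-0.1869, 0.0942, 0.0122], [-0.1789, 0.1007, 0.015], [-0.1727, 0.1063, 0.0183]]
```

```bash
python3 - <<'E'
from h import *
mv([.422,.125,.20],np.deg2rad(104.5))
E
```

```text
mv [-1.0000e-03 -0.0000e+00 -5.0700e-01 -3.7708e+01 -4.2256e+01 -1.5000e-01] q7 -0.07
```

Emit:
drive_tool --commands "0 0 -0.507 -37.7 -42.3 0 1;0 0 -0.507 -37.7 -42.3 0 1;0 0 -0.507 -37.7 -42.3 0 1;0 0 -0.507 -37.7 -42.3 0 1;0 0 -0.507 -37.7 -42.3 0 1;0 0 -0.507 -37.7 -42.3 0 1;0 0 -0.507 -37.7 -42.3 0 1;0 0 -0.507 -37.7 -42.3 0 1;0 0 -0.507 -37.7 -42.3 0 1;0 0 -0.507 -37.7 -42.3 0 1;0 0 -0.507 -37.7 -42.3 0 1;0 0 -0.507 -37.7 -42.3 0 1"

```text
t: 1.35
ee_pos: [0.4236, 0.12, 0.1987]
eef_rot: [-0.123, 0.992, -0.001, 0.0]
ft_force: [-0.5, -0.7, -0.1]
width: 0.0852
finger_force: 0.0
```

Emit:
drive_tool --commands "0 0 0 0 0 0 1;0 0 0 0 0 0 1;0 0 0 0 0 0 1"

```text
t: 1.65
ee_pos: [0.4213, 0.1264, 0.1985]
eef_rot: [-0.127, 0.992, 0.0, -0.0]
ft_force: [1.6, 0.7, -0.1]
width: 0.0855
finger_force: 0.0
```

```bash
python3 - <<'E'
from h import *
s=ctrl.sense();print(s['ee_pos'],s['joint_positions'])
mv([.422,.125,.20],np.deg2rad(104.5))
im,d,ci=snap('wrist','w1'); P=cloud(d,ci)
hsv=cv2.cvtColor(im,cv2.COLOR_RGB2HSV); H,S,V=[hsv[...,i].astype(int) for i in range(3)]
red=((H<6)|(H>174))&(S>150)&(P[...,2]>.05)&(P[...,0]>.3)
print(red.sum(),np.round(np.nanpercentile(P[red],[2,50,98],axis=0),4))
top=red&(P[...,2]>.108); print('top',P[top].mean(0), cv2.minEnclosingCircle(P[top][:,:2].astype(np.float32)))
cv2.imwrite('pics/w1b.png',cv2.resize(im[:,:,::-1],None,fx=1.5,fy=1.5))
E
```

```text
[0.42129073 0.1264205  0.1985002 ] [-0.52362692  0.17471337  0.14543449  2.07395309 -0.03291403  0.89528491
  1.46658908]
mv [ 0.    -0.     0.003 -0.033 -0.155 -0.15 ] q7 1.47
854 [[0.4111 0.1126 0.0699]
 [0.4208 0.1239 0.1064]
 [0.4352 0.1358 0.1081]]
top [0.42556371 0.12595635 0.10835002] ((0.4249255061149597, 0.12473832070827484), 0.010986953042447567)
```

View pics/w1b.png

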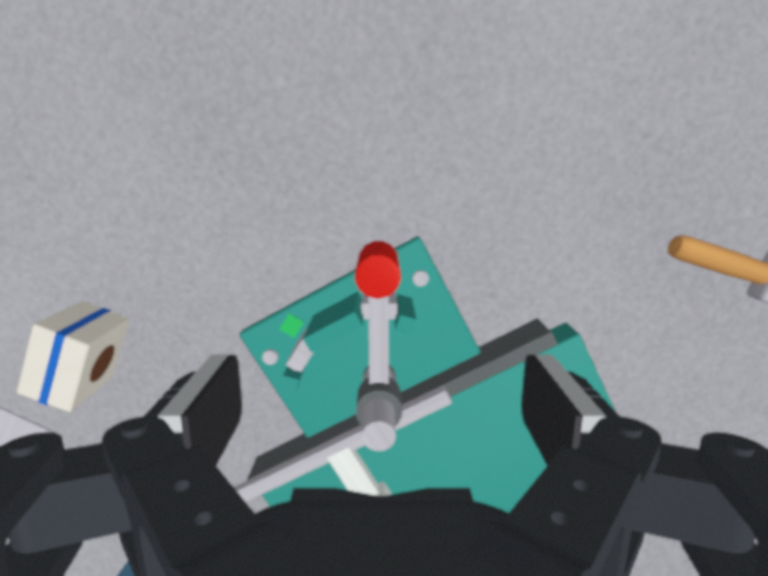

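```bash
python3 - <<'E'
from h import *
mv([.4225,.1235,.071],np.deg2rad(74.5))
E
```

```text
mv [ 0.    -0.     0.526 -0.042 -0.322 12.753] q7 1.47
```

Emit:
drive_tool --commands "0 0 0.15 0 -0.3 3 1;0 0 0.3 0 -0.3 6 1;0 0 0.45 0 -0.3 8 1;0 0 0.524 0 -0.3 10 1;0 0 0.524 0 -0.3 12 1;0 0 0.524 0 -0.3 12.75 1;0 0 0.524 0 -0.3 12.75 1;0 0 0.524 0 -0.3 12.75 0.3;0 0 0.524 0 -0.3 12.75 0.1;0 0 0.524 0 -0.3 12.75 0;0 0 0.524 0 -0.3 12.75 0;0 0 0.524 0 -0.3 12.75 0"

```text
t: 2.9
ee_pos: [0.423, 0.1224, 0.0715]
eef_rot: [0.135, 0.991, 0.0, 0.0]
ft_force: [0.6, 0.0, 0.4]
width: 0.0125
finger_force: 0.5
```

Emit:
drive_tool --commands "0 0 0 0 0 0 0;0 0 0 0 0 0 0;0 0 0 0 0 0 0"

```text
t: 3.2
ee_pos: [0.4229, 0.1222, 0.0712]
eef_rot: [0.135, 0.991, 0.0, 0.0]
ft_force: [-0.0, 0.8, 1.5]
width: -0.0004
finger_force: 0.3
```

```bash
python3 - <<'E'
from h import *
s=ctrl.sense(); p=s['ee_pos'];print(p)
be=np.array([.680,.151]); yd=np.array([-.684,.729]); yd/=np.linalg.norm(yd); xd=np.array([yd[1],-yd[0]])
post=be-.11*xd+.105*yd; r=p[:2]-post; print(post,np.linalg.norm(r),np.rad2deg(np.arctan2(r[1],r[0])))
# use knob=here, arm 0.110 at lock direction 194.5deg
post=p[:2]-.11*np.array([np.cos(np.deg2rad(194.7)),np.sin(np.deg2rad(194.7))]); print(post)
Rm=R.from_quat(s['eef_rot']).as_matrix()
for a in (.125,.25,.375,.5,.625,.75,.875,1.0):
    q=post+R.from_euler('z',a).as_matrix()[:2,:2]@(p[:2]-post); print(a,np.round(Rm.T@np.array([*(q-p[:2]),0.028])*100,2))
E
```

```text
[0.42285212 0.12224006 0.0711596 ]
[0.52793654 0.15230546] 0.10930079322809862 -164.03379583490553
[0.52925157 0.15015343]
0.125 [-0.77 -1.14 -2.8 ]
0.25 [-1.67 -2.18 -2.8 ]
0.375 [-2.69 -3.1  -2.8 ]
0.5 [-3.82 -3.88 -2.8 ]
0.625 [-5.04 -4.51 -2.8 ]
0.75 [-6.32 -4.99 -2.8 ]
0.875 [-7.66 -5.31 -2.8 ]
1.0 [-9.03 -5.45 -2.8 ]
```

```bash
python3 - <<'E'
from h import *
a,d,ci=snap('scene','s2');b,_,_=snap('wrist','w2');c,_,_=snap('side','sd2')
a=cv2.resize(a[160:300,270:400],(560,600));b=cv2.resize(c[100:190,150:270],(640,480))
o=np.zeros((600,800,3),np.uint8); o[:430,:400]=cv2.resize(a,(400,430)); o[:300,400:]=cv2.resize(b,(400,300)); o[300:,400:]=cv2.resize(cv2.imread('pics/w2.png'),(400,300))[:,:,::-1]
cv2.imwrite('pics/m2.png',o[:,:,::-1])
E
```

```text
(no output)
```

View pics/m2.png

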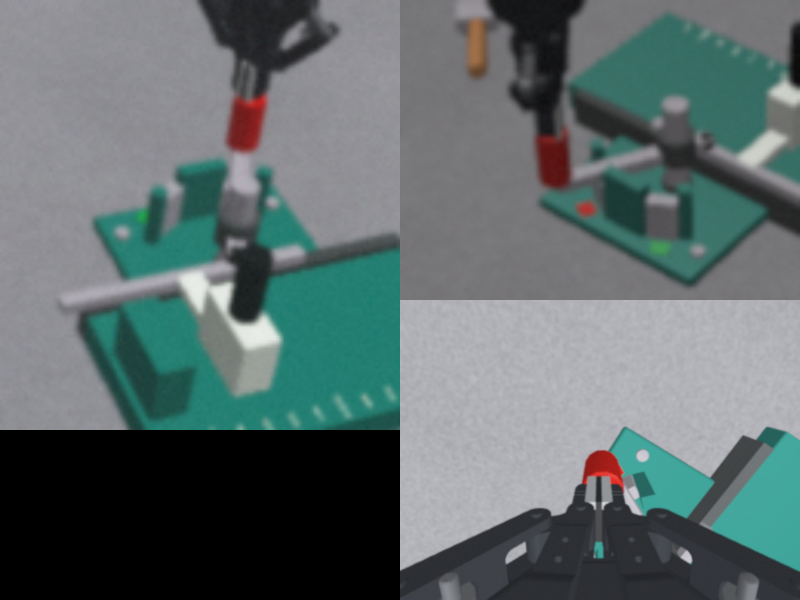

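```bash
cat >> h.py <<'E'
def proj(ci,p):
    c=(np.asarray(p,float)-np.array(ci['origin']))@att(ci['attitude']); a=c[...,0]/-c[...,2]; b=-c[...,1]/-c[...,2]
    s=1+ci['k1']*(a*a+b*b); return np.stack([ci['cx']+ci['fx']*a*s,ci['cy']+ci['fy']*b*s],-1)
E
python3 - <<'E'
from h import *
p=ctrl.sense()['ee_pos']
for n in('w2','s2','sd2'):
    im,d,ci=load(n); P=cloud(d,ci)
    print(n,'tcp',proj(ci,p),'tcp+.05',proj(ci,p+[0,0,.05]))
    hsv=cv2.cvtColor(im,cv2.COLOR_RGB2HSV); H,S,V=[hsv[...,i].astype(int) for i in range(3)]
    red=((H<6)|(H>174))&(S>150)&(P[...,2]>.03)&(abs(P[...,0]-.42)<.06)&(abs(P[...,1]-.12)<.06)
    v,u=np.nonzero(red); print(red.sum(),u.min(),u.max(),v.min(),v.max(),np.round(np.nanpercentile(P[red],[2,50,98],axis=0),4).tolist())
im,d,ci=load('w1'); print(ci['origin'])
E
```

```text
w2 tcp [253.42547301 217.53758069] tcp+.05 [253.3147853  256.83744693]
1442 234 285 193 244 [[0.4107, 0.1153, 0.0621], [0.413, 0.1289, 0.0943], [0.4227, 0.1376, 0.1073]]
s2 tcp [347.82263487 201.18436049] tcp+.05 [350.71060945 185.70999195]
144 345 355 191 208 [[0.4237, 0.1173, 0.0621], [0.4358, 0.1294, 0.0873], [0.4402, 0.1382, 0.1072]]
sd2 tcp [196.49934417 150.52348488] tcp+.05 [195.05374628 136.20248702]
107 191 199 141 155 [[0.411, 0.1116, 0.0613], [0.4207, 0.1156, 0.0856], [0.4312, 0.1205, 0.1095]]
[0.3591108  0.10963748 0.37389518]
```

```bash
python3 - <<'E'
from h import *
b=cv2.imread('pics/w2.png')[170:300,170:340]; c=cv2.imread('pics/sd2.png')[100:165,165:225]
o=np.zeros((460,800,3),np.uint8); o[:306,:400]=cv2.resize(b,(400,306),interpolation=2); o[:433,400:]=cv2.resize(c,(400,433),interpolation=2)
cv2.imwrite('pics/m3.png',o)
E
```

```text
(no output)
```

View pics/m3.png

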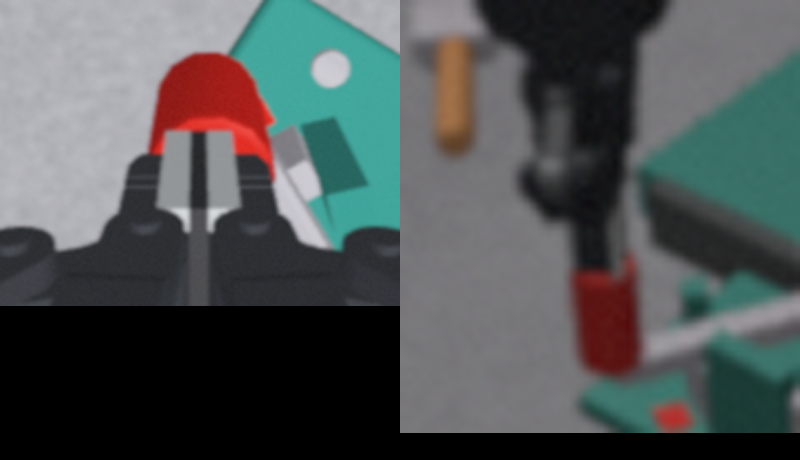

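Emit:
drive_tool --commands "0 0 0 0 0 0 1;0 0 0 0 0 0 1;0 0 0 0 0 0 1;0 0 0 0 0 0 1;0 0 0 0 0 0 1;0 0 0 0 0 0 1;0 0 0 0 0 0 1;0 0 0 0 0 0 1"

```text
t: 4.15
ee_pos: [0.4227, 0.1222, 0.0711]
eef_rot: [0.135, 0.991, 0.0, 0.0]
ft_force: [-0.3, 0.2, 0.8]
width: 0.0854
finger_force: 0.0
```

```bash
python3 - <<'E'
from h import *
im,d,ci=snap('wrist','w3'); P=cloud(d,ci)
hsv=cv2.cvtColor(im,cv2.COLOR_RGB2HSV); H,S,V=[hsv[...,i].astype(int) for i in range(3)]
red=((H<6)|(H>174))&(S>150)&(P[...,2]>.03)&(abs(P[...,0]-.42)<.06)&(abs(P[...,1]-.12)<.06)
top=red&(P[...,2]>.104)
print(red.sum(),top.sum(),P[top].mean(0),cv2.minEnclosingCircle(P[top][:,:2].astype(np.float32)))
mv([.424,.1255,.071])
cv2.imwrite('pics/w3b.png',im[100:,:,::-1])
E
```

```text
3189 2220 [0.42166216 0.13214426 0.10661591] ((0.42251482605934143, 0.1317201405763626), 0.013882528990507126)
mv [ 0.     0.     0.    -0.035  0.351  0.008] q7 1.05
```

View pics/w3b.png

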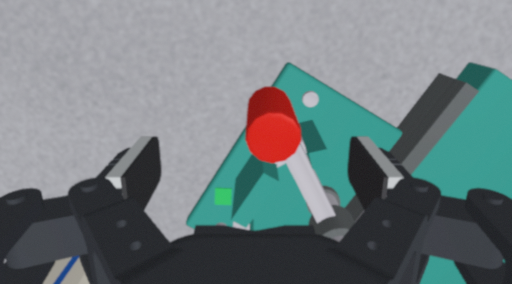

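```bash
python3 - <<'E'
from h import *
mv([.4225,.1315,.071])
E
```

```text
mv [0.    0.    0.    0.27  0.889 0.008] q7 1.05
```

Emit:
drive_tool --commands "0 0 0 0.27 0.89 0 1;0 0 0 0.27 0.89 0 1;0 0 0 0.27 0.89 0 0.7;0 0 0 0.27 0.89 0 0.5;0 0 0 0.27 0.89 0 0.5;0 0 0 0.27 0.89 0 0.4;0 0 0 0.27 0.89 0 0.4;0 0 0 0.27 0.89 0 0.33;0 0 0 0.27 0.89 0 0.33;0 0 0 0.27 0.89 0 0.3;0 0 0 0.27 0.89 0 0.25;0 0 0 0.27 0.89 0 0.25"

```text
t: 5.4
ee_pos: [0.4227, 0.1318, 0.0713]
eef_rot: [0.135, 0.991, 0.0, 0.0]
ft_force: [-0.3, 0.4, 1.0]
width: 0.0214
finger_force: 0.7
```

```bash
python3 - <<'E'
from h import *
im,d,ci=snap('wrist','w4'); P=cloud(d,ci)
print('tcp',proj(ci,ctrl.sense()['ee_pos']))
cv2.imwrite('pics/w4b.png',cv2.resize(im[150:300,160:360,::-1],None,fx=4,fy=4,interpolation=2))
for v in range(190,290,10): print(v,[ '%.3f'%P[v,u,2] for u in range(200,320,12)])
E
```

```text
tcp [253.36355947 217.55832677]
190 ['-0.001', '0.000', '0.000', '-0.000', '0.001', '0.011', '0.011', '0.013', '0.012', '0.012']
200 ['0.001', '-0.000', '-0.001', '0.065', '0.078', '0.074', '0.011', '0.011', '0.017', '0.012']
210 ['-0.001', '-0.001', '-0.000', '0.088', '0.094', '0.094', '0.077', '0.013', '0.012', '0.013']
220 ['0.001', '-0.001', '0.001', '0.103', '0.106', '0.105', '0.098', '0.012', '0.012', '0.013']
230 ['nan', '-0.000', '0.115', '0.106', '0.106', '0.106', '0.107', '0.114', '0.025', '0.011']
240 ['0.000', '0.116', '0.126', '0.107', '0.107', '0.106', '0.107', '0.125', '0.116', '0.012']
250 ['0.126', '0.134', '0.134', '0.108', '0.106', '0.107', '0.106', '0.135', '0.134', '0.127']
260 ['0.148', '0.145', '0.142', '0.106', '0.106', '0.106', '0.055', '0.141', '0.145', '0.147']
270 ['0.151', '0.151', '0.140', '0.024', '0.057', '0.049', '0.013', '0.141', '0.152', '0.152']
280 ['0.158', '0.158', '0.141', '0.042', '0.065', '0.062', '0.012', '0.143', '0.158', '0.158']
```

View pics/w4b.png

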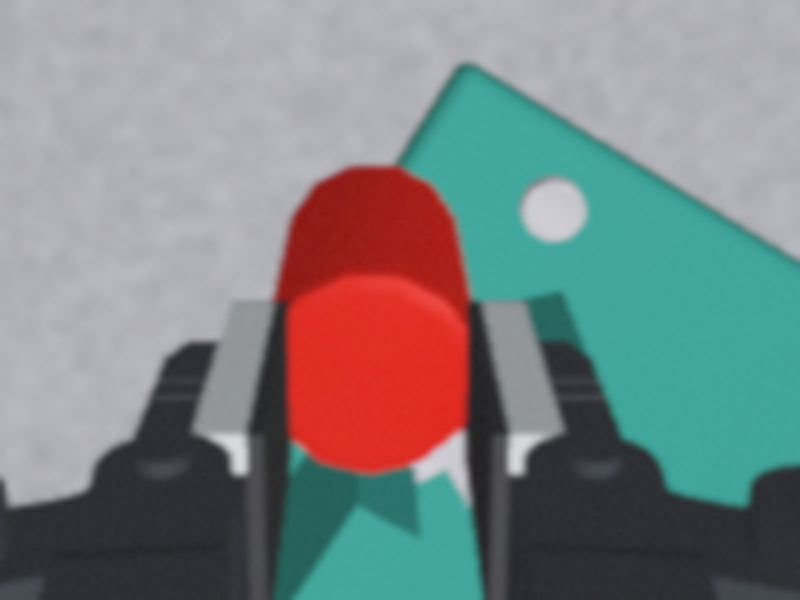

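```bash
python3 - <<'E'
from h import *
for n,tz in(('w1',.1985),('w2',.071),('w4',.071)):
    im,d,ci=load(n); P=cloud(d,ci); 
    g=(P[...,2]-tz)
    for u in ({'w1':(108,150,160,356,366),'w2':(245,248,251,258,262),'w4':(214,220,226,282,288)}[n]):
        print(n,u,[(v,'%.3f'%g[v,u],'%.3f'%np.linalg.norm(P[v,u,:2]-P[v,254,:2])) for v in range(205,275,6)])
s=ctrl.sense(); print(s['joint_positions'])
E
```

```text
w1 108 [(205, '-0.198', '0.184'), (211, '-0.198', '0.185'), (217, '-0.198', '0.186'), (223, '-0.199', '0.188'), (229, '-0.200', '0.189'), (235, '-0.198', '0.190'), (241, '-0.199', '0.191'), (247, '-0.199', '0.192'), (253, '-0.199', '0.194'), (259, '-0.198', '0.195'), (265, '0.068', '0.121'), (271, '0.073', '0.121')]
w1 150 [(205, '-0.199', '0.132'), (211, '-0.199', '0.133'), (217, '-0.198', '0.133'), (223, '-0.199', '0.135'), (229, '-0.199', '0.136'), (235, '-0.199', '0.136'), (241, '0.056', '0.100'), (247, '0.059', '0.105'), (253, '0.058', '0.109'), (259, '0.059', '0.109'), (265, '0.060', '0.112'), (271, '0.062', '0.111')]
w1 160 [(205, '-0.198', '0.119'), (211, '-0.197', '0.119'), (217, '-0.198', '0.121'), (223, '-0.189', '0.118'), (229, '-0.198', '0.123'), (235, '-0.200', '0.124'), (241, '-0.199', '0.124'), (247, '-0.199', '0.125'), (253, '0.047', '0.104'), (259, '0.047', '0.104'), (265, '0.048', '0.106'), (271, '0.049', '0.104')]
w1 356 [(205, '-0.199', '0.130'), (211, '-0.198', '0.130'), (217, '-0.186', '0.126'), (223, '-0.172', '0.121'), (229, '-0.164', '0.119'), (235, '-0.164'
[... 2963 characters left out ...]
05, '-0.059', '0.033'), (211, '-0.060', '0.037'), (217, '-0.058', '0.040'), (223, '-0.059', '0.043'), (229, '0.042', '0.013'), (235, '0.049', '0.013'), (241, '0.055', '0.014'), (247, '0.061', '0.016'), (253, '0.066', '0.019'), (259, '0.070', '0.021'), (265, '0.069', '0.021'), (271, '0.070', '0.050')]
w4 288 [(205, '-0.059', '0.036'), (211, '-0.058', '0.040'), (217, '-0.060', '0.044'), (223, '-0.059', '0.045'), (229, '0.043', '0.016'), (235, '0.049', '0.016'), (241, '0.055', '0.017'), (247, '0.060', '0.018'), (253, '0.066', '0.020'), (259, '0.070', '0.022'), (265, '0.071', '0.023'), (271, '0.073', '0.052')]
[-0.56780777  0.4050499   0.19634843  2.1726012  -0.14208115  0.57496559
  1.03261828]
```

Emit:
drive_tool --commands "0 0 0 0 0 0 0.7;0 0 0 0 0 0 0.7;0 0 0 0 0 0 0.7;0 0 0 0 0 1 0.7;0 0 0 0 0 2 0.7;0 0 0 0 0 3 0.7;0 0 0 0 0 3.6 0.7;0 0 0 0 0 3.6 0.7"

```text
t: 6.25
ee_pos: [0.4216, 0.1311, 0.0339]
eef_rot: [0.135, 0.991, -0.001, -0.001]
ft_force: [-0.1, 0.5, 0.1]
width: 0.0603
finger_force: 0.0
```

Emit:
drive_tool --commands "0 0 0 0 0 0 0.4;0 0 0 0 0 0 0;0 0 0 0 0 0 0;0 0 0 0 0 0 0;0 0 0 0 0 0 0;0 0 0 0 0 0 0;0 0 0 0 0 0 0;0 0 0 0 0 0 0"

```text
t: 7.05
ee_pos: [0.4225, 0.1317, 0.0352]
eef_rot: [0.135, 0.991, 0.0, 0.0]
ft_force: [-2.0, 1.3, 3.6]
width: 0.0266
finger_force: 58.9
```

```bash
cat >> h.py <<'E'
def arc(post,angs,lift):
    s=ctrl.sense(); p=s['ee_pos']; Rm=R.from_quat(s['eef_rot']).as_matrix(); post=np.array(post)
    for a in angs:
        q=post+R.from_euler('z',a).as_matrix()[:2,:2]@(p[:2]-post); print(round(a,3),np.round(Rm.T@np.array([*(q-p[:2]),lift])*100,2))
E
python3 - <<'E'
from h import *
p=ctrl.sense()['ee_pos']; a=np.deg2rad(191); post=p[:2]-.11*np.array([np.cos(a),np.sin(a)]); print(post)
arc(post,np.arange(1,9)*1.06/8,.028)
E
```

```text
[0.5304916  0.15266204]
0.132 [-0.73 -1.26 -2.8 ]
0.265 [-1.63 -2.41 -2.8 ]
0.398 [-2.67 -3.43 -2.8 ]
0.53 [-3.83 -4.3  -2.8 ]
0.663 [-5.1  -5.02 -2.8 ]
0.795 [-6.45 -5.56 -2.8 ]
0.928 [-7.87 -5.91 -2.8 ]
1.06 [-9.31 -6.08 -2.8 ]
```

Emit:
drive_tool --commands "0 0 0 0 0 -1 0;0 0 0 0 0 -2 0;0 0 0 0 0 -2.8 0;0 0 0 0 0 -2.8 0;0 0 0 0 0 -2.8 0"

```text
t: 7.55
ee_pos: [0.4238, 0.1317, 0.0631]
eef_rot: [0.135, 0.991, 0.0, 0.001]
ft_force: [5.9, 2.6, -11.1]
width: 0.0266
finger_force: 59.7
```

Emit:
drive_tool --commands "0 0 -0.13 -0.73 -1.26 0 0;0 0 -0.265 -1.63 -2.41 0 0;0 0 -0.4 -2.67 -3.43 0 0;0 0 -0.53 -3.83 -4.3 0 0;0 0 -0.66 -5.1 -5.02 0 0;0 0 -0.795 -6.45 -5.56 0 0;0 0 -0.93 -7.87 -5.91 0 0;0 0 -1.06 -9.31 -6.08 0 0;0 0 -1.06 -9.31 -6.08 0 0;0 0 -1.06 -9.31 -6.08 0 0"

```text
t: 8.55
ee_pos: [0.4961, 0.0497, 0.0622]
eef_rot: [-0.385, 0.923, 0.001, 0.0]
ft_force: [3.2, 7.3, -11.8]
width: 0.0268
finger_force: 60.1
```

```bash
python3 - <<'E'
from h import *
p=ctrl.sense()['ee_pos']
for post in((.5305,.1527),(.528,.1523)):
    r=p[:2]-post; print(np.linalg.norm(r),np.rad2deg(np.arctan2(r[1],r[0]))%360,'mid free',43.2+180+28.6)
im,d,ci=snap('side','sd5')
cv2.imwrite('pics/sd5b.png',cv2.resize(im[90:190,160:300,::-1],None,fx=5,fy=5,interpolation=2))
E
```

```text
0.10855710455283545 251.51945418711887 mid free 251.79999999999998
0.10740872492708257 252.7167259514809 mid free 251.79999999999998
```

View pics/sd5b.png

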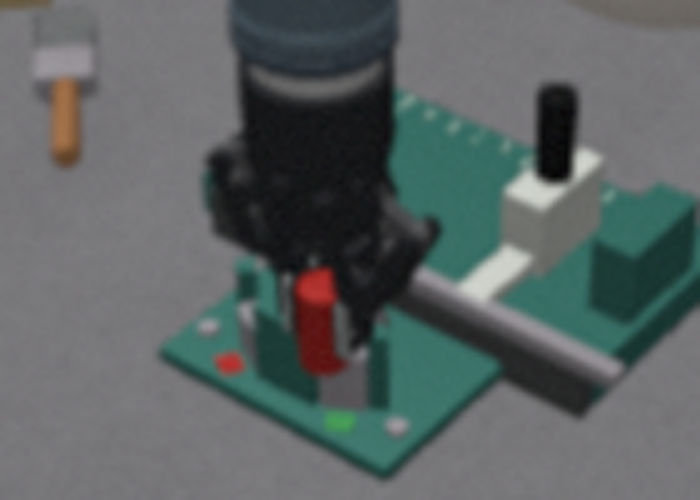

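Emit:
drive_tool --commands "0 0 0 0 0 0.7 0;0 0 0 0 0 1.4 0;0 0 0 0 0 2.0 0;0 0 0 0 0 2.0 0;0 0 0 0 0 2.0 0"

```text
t: 9.1
ee_pos: [0.4965, 0.0489, 0.0452]
eef_rot: [-0.385, 0.923, 0.0, 0.001]
ft_force: [-5.7, 3.0, 23.7]
width: 0.0269
finger_force: 64.2
```

Emit:
drive_tool --commands "0 0 0 0 0 0 0.3;0 0 0 0 0 0 0.6;0 0 0 0 0 0 0.8;0 0 0 0 0 0 0.8;0 0 0 0 0 0 0.8;0 0 0 0 0 -2 0.8;0 0 0 0 0 -5 0.8;0 0 0 0 0 -10 1;0 0 0 0 0 -14 1;0 0 0 0 0 -14 1;0 0 0 0 0 -14 1"

```text
t: 10.2
ee_pos: [0.4964, 0.0479, 0.1838]
eef_rot: [-0.384, 0.923, -0.0, 0.001]
ft_force: [0.6, 0.0, -0.5]
width: 0.0855
finger_force: 0.0
```

```bash
python3 - <<'E'
from h import *
for n in('wrist','scene','side'):
    im,d,ci=snap(n,n+'6'); P=cloud(d,ci)
    hsv=cv2.cvtColor(im,cv2.COLOR_RGB2HSV); H,S,V=[hsv[...,i].astype(int) for i in range(3)]
    red=((H<6)|(H>174))&(S>150)&(P[...,2]>.05)&(abs(P[...,0]-.47)<.1)&(abs(P[...,1]-.08)<.1)
    if red.sum()<5: print(n,'none'); continue
    zt=np.percentile(P[red][:,2],97); top=red&(P[...,2]>zt-.004)
    print(n,red.sum(),zt,P[top].mean(0),cv2.minEnclosingCircle(P[top][:,:2].astype(np.float32)))
mv([.648,.182,.2],np.deg2rad(43.2))
E
```

```text
wrist 1005 0.11457378570067117 [0.49534366 0.04772112 0.11329139] ((0.49610087275505066, 0.047972943633794785), 0.013376603834331036)
scene 177 0.11430341961192164 [0.4977267  0.05028216 0.11262482] ((0.49751317501068115, 0.04959901422262192), 0.01346592977643013)
side 172 0.11656600033646047 [0.49262156 0.04757288 0.11501676] ((0.491677463054657, 0.048648908734321594), 0.014132053591310978)
mv [ 3.0000e-03 -1.0000e-03 -1.5360e+00 -2.0323e+01 -1.4150e+00 -1.8790e+00] q7 2.14
```

Emit:
drive_tool --commands "0 0 0.15 -5 -0.5 -1 1;0 0 0.3 -10 -1 -1.5 1;0 0 0.45 -15 -1 -1.5 1;0 0 0.6 -17 -1 -1.5 1;0 0 0.75 -17 -1 -1.5 1;0 0 0.9 -17 -1 -1.5 1;0 0 1.05 -17 -1 -1.5 1;0 0 1.2 -17 -1 -1.5 1;0 0 1.35 -17 -1 -1.5 1;0 0 1.5 -17 -1 -1.5 1;0 0 1.6 -17 -1 -1.5 1;0 0 1.6 -17 -1 -1.5 1"

```text
t: 11.55
ee_pos: [0.6218, 0.1614, 0.1963]
eef_rot: [0.395, 0.919, -0.001, -0.001]
ft_force: [0.9, 0.3, 0.4]
width: 0.0855
finger_force: 0.0
```

Emit:
drive_tool --commands "0 0 0 0 0 0 1;0 0 0 0 0 0 1"

```text
t: 11.75
ee_pos: [0.6225, 0.1615, 0.1974]
eef_rot: [0.393, 0.919, -0.0, -0.0]
ft_force: [0.9, -0.8, -0.2]
width: 0.0854
finger_force: 0.0
```

```bash
python3 - <<'E'
from h import *
print(ctrl.sense()['ee_pos'])
im,d,ci=snap('wrist','w7'); P=cloud(d,ci)
hsv=cv2.cvtColor(im,cv2.COLOR_RGB2HSV); H,S,V=[hsv[...,i].astype(int) for i in range(3)]
m=(V<70)&(abs(P[...,2]-.14)<.005)&(np.hypot(P[...,0]-.649,P[...,1]-.1885)<.03)
print(m.sum(),P[m].mean(0),cv2.minEnclosingCircle(P[m][:,:2].astype(np.float32)))
c=cv2.minEnclosingCircle(P[m][:,:2].astype(np.float32))[0]
# bed orientation: straight far edge etc.
teal=(H>75)&(H<95)&(S>90)&(abs(P[...,2]-.03)<.004); q=P[teal][:,:2].astype(np.float32); r=cv2.minAreaRect(q); print(r)
jt=(H>75)&(H<95)&(S>90)&(abs(P[...,2]-.082)<.004); q=P[jt][:,:2].astype(np.float32); print('jaw',len(q),cv2.minAreaRect(q))
wt=(S<60)&(V>120)&(abs(P[...,2]-.082)<.004); q=P[wt][:,:2].astype(np.float32); print('white',len(q),cv2.minAreaRect(q))
mv([c[0],c[1],.064],np.deg2rad(43.2))
E
```

```text
[0.62246378 0.16150508 0.1974454 ]
663 [0.64705136 0.18899111 0.13983893] ((0.647631049156189, 0.18892265856266022), 0.011603809893131256)
((0.5853648781776428, 0.1841178834438324), (0.24693083763122559, 0.24891456961631775), 43.23091125488281)
jaw 1859 ((0.6925767064094543, 0.14130304753780365), (0.07006984204053879, 0.028910862281918526), 43.124534606933594)
white 1520 ((0.5934399366378784, 0.1317632794380188), (0.2625725567340851, 0.11011067032814026), 23.015378952026367)
mv [-1.0000e-03 -0.0000e+00  8.0000e-03  2.5200e-01  3.7140e+00  1.3367e+01] q7 0.55
```

View pics/w7.png

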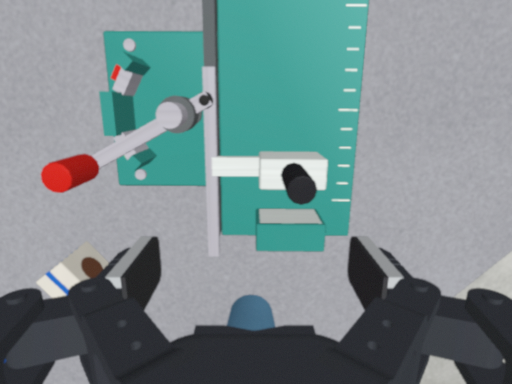

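Emit:
drive_tool --commands "0 0 0 0.25 3.7 0 1;0 0 0 0.25 3.7 4 1;0 0 0 0.25 3.7 8 1;0 0 0 0.25 3.7 11 1;0 0 0 0.25 3.7 13.4 1;0 0 0 0.25 3.7 13.4 1;0 0 0 0.25 3.7 13.4 0;0 0 0 0.25 3.7 13.4 0;0 0 0 0.25 3.7 13.4 0;0 0 0 0.25 3.7 13.4 0;0 0 0 0.25 3.7 13.4 0;0 0 0 0.25 3.7 13.4 0"

```text
t: 13.0
ee_pos: [0.6479, 0.1883, 0.0654]
eef_rot: [0.394, 0.919, -0.0, 0.0]
ft_force: [-3.3, -2.2, 7.0]
width: 0.0227
finger_force: 58.8
```

```bash
python3 - <<'E'
from h import *
s=ctrl.sense(); p=s['ee_pos']; print(s['width'],s['finger_force'],p)
yd=np.array([-.6839,.7296]); mv([*(p[:2]+.19*yd),p[2]])
E
```

```text
0.022698567267703265 58.77466678619385 [0.64788487 0.18826341 0.06544383]
mv [ 0.00e+00  0.00e+00  0.00e+00  1.90e+01  1.28e-01 -7.00e-03] q7 0.55
```

Emit:
drive_tool --commands "0 0 0 1 0 0 0;0 0 0 3 0 0 0;0 0 0 5 0 0 0;0 0 0 7 0.05 0 0;0 0 0 9 0.05 0 0;0 0 0 11 0.05 0 0;0 0 0 13 0.1 0 0;0 0 0 15 0.1 0 0;0 0 0 16.5 0.1 0 0;0 0 0 17.5 0.1 0 0;0 0 0 18.2 0.1 0 0;0 0 0 18.4 0.1 0 0"

```text
t: 14.2
ee_pos: [0.5212, 0.3228, 0.0654]
eef_rot: [0.394, 0.919, -0.0, 0.0]
ft_force: [-0.3, -6.9, 10.3]
width: 0.023
finger_force: 60.4
```

Emit:
drive_tool --commands "0 0 0 0.1 0 0 0;0 0 0 0.2 0 0 0;0 0 0 0.3 0 0 0;0 0 0 0.3 0 0 0"

```text
t: 14.6
ee_pos: [0.5213, 0.3228, 0.0654]
eef_rot: [0.395, 0.919, -0.001, 0.002]
ft_force: [2.0, -6.9, 8.7]
width: 0.0228
finger_force: 60.1
```

Emit:
drive_tool --commands "0 0 0 0 0 0 0.3;0 0 0 0 0 0 0.7;0 0 0 0 0 0 0.8;0 0 0 0 0 0 0.8;0 0 0 0 0 -3 0.9;0 0 0 0 0 -7 1;0 0 0 0 0 -12 1;0 0 0 0 0 -12 1;0 0 0 0 0 -12 1"

```text
t: 15.5
ee_pos: [0.5203, 0.3259, 0.1853]
eef_rot: [0.394, 0.919, 0.001, 0.001]
ft_force: [-0.0, -0.3, -0.7]
width: 0.085
finger_force: 0.0
```

```bash
python3 - <<'E'
from h import *
mv([.562,-.085,.18],np.deg2rad(-8))
E
```

```text
mv [ 3.0000e-03 -1.0000e-03  9.0000e-01 -3.2650e+01 -2.5297e+01  4.5800e-01] q7 0.25
```

Emit:
drive_tool --commands "0 0 0.1 -5 -3 0 1;0 0 0.25 -9 -6 0 1;0 0 0.4 -13 -9 0 1;0 0 0.55 -17 -12 0 1;0 0 0.7 -21 -15 0 1;0 0 0.85 -25 -18 0 1;0 0 0.9 -29 -21 0 1;0 0 0.9 -32.6 -24 0 1;0 0 0.9 -32.6 -25.3 0 1;0 0 0.9 -32.6 -25.3 0 1;0 0 0.9 -32.6 -25.3 0 1;0 0 0.9 -32.6 -25.3 0 1"

```text
t: 16.7
ee_pos: [0.561, -0.0828, 0.1834]
eef_rot: [0.754, 0.657, -0.0, -0.001]
ft_force: [-0.3, -0.5, -0.7]
width: 0.0857
finger_force: 0.0
```

```bash
cat >> h.py <<'E'
def mould(fn,c0,zt=.060):
    im,d,ci=snap('wrist',fn); P=cloud(d,ci); 
    m=(abs(P[...,2]-zt)<.004)&(np.hypot(P[...,0]-c0[0],P[...,1]-c0[1])<.08)
    k,l,st,c=cv2.connectedComponentsWithStats(m.astype(np.uint8)); i=1+np.argmax(st[1:,4])
    q=P[l==i]; r=cv2.minAreaRect(q[:,:2].astype(np.float32)); (w,h),a=r[1],r[2]
    if w<h: a+=90
    print('mould',len(q),np.round(r[0],4),np.round((w,h),4),'long axis deg',round(a%180,1),'z',np.median(q[:,2])); return r[0],a
E
python3 - <<'E'
from h import *
c,a=mould('w8',(.562,-.085))
mv([c[0],c[1],.015],np.deg2rad(a))
E
```

```text
mould 2556 [ 0.5638 -0.0861] [0.0416 0.0603] long axis deg 172.4 z 0.06002311571821206
mv [-1.0000e-03 -1.0000e-03 -3.0000e-03 -2.9000e-01  3.2200e-01  1.6856e+01] q7 0.18
```

Emit:
drive_tool --commands "0 0 0 -0.3 0.3 4 1;0 0 0 -0.3 0.3 8 1;0 0 0 -0.3 0.3 12 1;0 0 0 -0.3 0.3 15 1;0 0 0 -0.3 0.3 18 1;0 0 0 -0.3 0.3 19.5 1;0 0 0 -0.3 0.3 20.3 1;0 0 0 -0.3 0.3 20.3 1;0 0 0 -0.3 0.3 20.3 1"

```text
t: 17.65
ee_pos: [0.5646, -0.0888, -0.0178]
eef_rot: [0.755, 0.656, 0.001, 0.001]
ft_force: [0.1, 0.2, 0.2]
width: 0.0856
finger_force: 0.0
```

Emit:
drive_tool --commands "0 0 0 0 0 0 0.6;0 0 0 0 0 0 0.4;0 0 0 0 0 0 0.4;0 0 0 0 0 0 0.4;0 0 0 0 0 0 0.4"

```text
t: 18.15
ee_pos: [0.5645, -0.0889, -0.0177]
eef_rot: [0.755, 0.656, 0.001, 0.001]
ft_force: [-0.3, -0.0, 6.5]
width: 0.0593
finger_force: 65.2
```

Emit:
drive_tool --commands "0 0 0 0 0 -2 0.4;0 0 0 0 0 -5 0.4;0 0 0 0 0 -8 0.4;0 0 0 0 0 -11 0.4;0 0 0 0 0 -12 0.4;0 0 0 0 0 -12 0.4"

```text
t: 18.75
ee_pos: [0.5646, -0.0888, 0.1024]
eef_rot: [0.755, 0.656, 0.001, 0.001]
ft_force: [0.3, 0.4, -1.7]
width: 0.0591
finger_force: 67.9
```

```bash
python3 - <<'E'
from h import *
be=np.array([.6823,.1522]);yd=np.array([-.6839,.7296]); t=be+.0202*yd
s=ctrl.sense(); print(s['ee_pos'],s['width'])
mv([*t,s['ee_pos'][2]],np.deg2rad(43.15))
E
```

```text
[ 0.56460047 -0.08884866  0.10241981] 0.05908521672037601
mv [ 3.0000e-03  1.0000e-03 -8.9300e-01  2.6777e+01  6.7220e+00  3.5000e-02] q7 0.25
```

Emit:
drive_tool --commands "0 0 -0.1 3 1 0 0.4;0 0 -0.2 6 1.5 0 0.4;0 0 -0.3 9 2 0 0.4;0 0 -0.4 12 3 0 0.4;0 0 -0.5 15 4 0 0.4;0 0 -0.6 18 5 0 0.4;0 0 -0.7 21 5.5 0 0.4;0 0 -0.8 24 6 0 0.4;0 0 -0.893 26 6.7 0 0.4;0 0 -0.893 26.8 6.7 0 0.4;0 0 -0.893 26.8 6.7 0 0.4;0 0 -0.893 26.8 6.7 0 0.4"

```text
t: 19.95
ee_pos: [0.6663, 0.1652, 0.1001]
eef_rot: [0.399, 0.917, -0.001, -0.001]
ft_force: [0.4, -1.2, -1.8]
width: 0.0598
finger_force: 68.0
```

```bash
python3 - <<'E'
from h import *
be=np.array([.6823,.1522]);yd=np.array([-.6839,.7296]); t=be+.0202*yd
s=ctrl.sense(); print(s['ee_pos'],s['width'],s['finger_force'])
mv([*t,.014],np.deg2rad(43.15))
im,d,ci=snap('wrist','w9'); cv2.imwrite('pics/w9b.png',im[120:,:,::-1])
E
```

```text
[0.66633264 0.16521811 0.10006821] 0.059751096199005344 68.00360083580017
mv [-2.000e-03 -0.000e+00 -3.000e-03 -2.100e-02  2.960e-01  8.606e+00] q7 0.59
```

View pics/w9b.png

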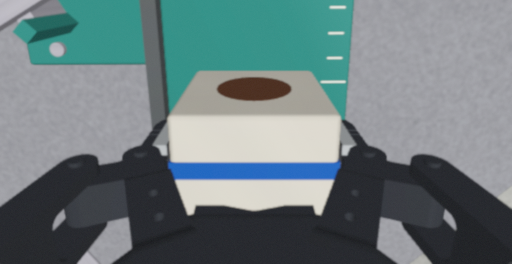

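```bash
python3 - <<'E'
from h import *
im,d,ci=load('w9'); P=cloud(d,ci); s=ctrl.sense(); p=s['ee_pos']
be=np.array([.6823,.1522]);yd=np.array([-.6839,.7296]);xd=np.array([.7296,.6839])
zt=np.median(P[245:270,220:290,2]); m=(abs(P[...,2]-zt)<.005)&(np.hypot(*(P[...,:2]-p[:2]).transpose(2,0,1))<.06)
q=P[m][:,:2]-be; print('top z',zt-p[2], 'y max',np.percentile(q@yd,99),'tcp y',(p[:2]-be)@yd,'x',np.percentile(q@xd,[1,99]))
E
```

```text
Traceback (most recent call last):
IndexError: index -1 is out of bounds for axis 0 with size 0
```

```bash
python3 - <<'E'
from h import *
im,d,ci=load('w9'); p=ctrl.sense()['ee_pos']
be=np.array([.6823,.1522]);yd=np.array([-.6839,.7296]);xd=np.array([.7296,.6839])
e=atz(ci,np.array([172,256,336]),np.array([235,235,235]),p[2]+.0777)[:,:2]-be
print(e@yd,e@xd,'tcp',(p[:2]-be)@yd,(p[:2]-be)@xd); print(d[235:290:10,256])
E
```

```text
[0.04320415 0.0431672  0.04310273] [-0.02910861 -0.00093501  0.02586861] tcp 0.019972951079762376 -0.0027860365065293918
[0.10690199 0.10643253 0.10704124 0.10916556 0.1093706  0.11021076]
```

Emit:
drive_tool --commands "0 0 0 0.15 0.2 0 0.4;0 0 0 0.15 0.2 3 0.4;0 0 0 0.15 0.2 5.5 0.4;0 0 0 0.15 0.2 7 0.4;0 0 0 0.15 0.2 8 0.4;0 0 0 0.15 0.2 8.5 0.4;0 0 0 0.15 0.2 8.5 0.4;0 0 0 0.15 0.2 8.5 0.4"

```text
t: 20.8
ee_pos: [0.6686, 0.1698, 0.0171]
eef_rot: [0.398, 0.918, 0.001, 0.001]
ft_force: [1.0, 0.2, -1.4]
width: 0.0591
finger_force: 68.2
```

Emit:
drive_tool --commands "0 0 0 0 0 0.2 0.4;0 0 0 0 0 0.4 0.4;0 0 0 0 0 0.4 0.4;0 0 0 0 0 0.4 0.4"

```text
t: 21.2
ee_pos: [0.6681, 0.1697, 0.0124]
eef_rot: [0.398, 0.918, 0.0, 0.0]
ft_force: [0.3, -0.8, 0.7]
width: 0.0595
finger_force: 68.3
```

Emit:
drive_tool --commands "0 0 0 0 0 0 0.8;0 0 0 0 0 0 1;0 0 0 0 0 0 1;0 0 0 0 0 0 1;0 0 0 0 0 -3 1;0 0 0 0 0 -7 1;0 0 0 0 0 -12 1;0 0 0 0 0 -17 1;0 0 0 0 0 -17 1;0 0 0 0 0 -17 1"

```text
t: 22.2
ee_pos: [0.6686, 0.1699, 0.1838]
eef_rot: [0.398, 0.918, 0.001, 0.001]
ft_force: [-0.8, 0.5, -0.6]
width: 0.0856
finger_force: 0.0
```

```bash
cat >> h.py <<'E'
be=np.array([.6823,.1522]);yd=np.array([-.6839,.7296]);xd=np.array([.7296,.6839])
def clampc(c): c=np.array(c[:2])-be; return np.round([c@xd,c@yd],4)
E
python3 - <<'E'
from h import *
c,a=mould('w10',be+.023*yd,.09); print(clampc(c))
im,d,ci=snap('side','sd10'); P=cloud(d,ci)
m=(abs(P[...,2]-.061)<.004)&(np.hypot(P[...,0]-.592,P[...,1]+.348)<.08); print('B',cv2.minAreaRect(P[m][:,:2].astype(np.float32)))
mv([.594,-.348,.18],np.deg2rad(33))
E
```

```text
mould 3136 [0.6671 0.1713] [0.0601 0.0418] long axis deg 43.2 z 0.09002145626635846
[0.0019 0.0243]
B ((0.5907784104347229, -0.3496841788291931), (0.06207433342933655, 0.04196782037615776), 33.195316314697266)
mv [-2.0000e-03 -1.0000e-03  1.7700e-01 -3.2788e+01 -4.0706e+01  1.1900e-01] q7 0.57
```

Emit:
drive_tool --commands "0 0 0.05 -3.2 -4 0 1;0 0 0.1 -6.4 -8 0 1;0 0 0.177 -9.6 -12 0 1;0 0 0.177 -12.8 -16 0 1;0 0 0.177 -16 -20 0 1;0 0 0.177 -19.2 -24 0 1;0 0 0.177 -22.4 -28 0 1;0 0 0.177 -25.6 -32 0 1;0 0 0.177 -28.8 -36 0 1;0 0 0.177 -31 -39 0 1;0 0 0.177 -32.8 -40.7 0 1;0 0 0.177 -32.8 -40.7 0 1"

```text
t: 23.5
ee_pos: [0.5915, -0.3535, 0.1801]
eef_rot: [0.48, 0.877, -0.002, -0.001]
ft_force: [-0.6, -0.3, 0.8]
width: 0.0852
finger_force: 0.0
```

Emit:
drive_tool --commands "0 0 0 0 0 0 1;0 0 0 0 0 0 1"

```text
t: 23.7
ee_pos: [0.5953, -0.3457, 0.1808]
eef_rot: [0.476, 0.879, 0.001, -0.001]
ft_force: [-0.1, 0.6, -0.9]
width: 0.086
finger_force: 0.0
```

```bash
python3 - <<'E'
from h import *
c,a=mould('w11',(.593,-.348))
mv([c[0],c[1],-.018],np.deg2rad(a))
E
```

```text
mould 2594 [ 0.5929 -0.3514] [0.0595 0.0425] long axis deg 33.9 z 0.06001659843519616
mv [ 0.0000e+00 -2.0000e-03 -1.4000e-02 -3.8900e-01 -5.4200e-01  1.9917e+01] q7 1.22
```

Emit:
drive_tool --commands "0 0 -0.014 -0.3 -0.35 4 1;0 0 -0.014 -0.3 -0.35 8 1;0 0 -0.014 -0.3 -0.35 12 1;0 0 -0.014 -0.3 -0.35 15 1;0 0 -0.014 -0.3 -0.35 18 1;0 0 -0.014 -0.3 -0.35 19.3 1;0 0 -0.014 -0.3 -0.35 19.9 1;0 0 -0.014 -0.3 -0.35 19.9 1;0 0 -0.014 -0.3 -0.35 19.9 1"

```text
t: 24.65
ee_pos: [0.5949, -0.3529, -0.0153]
eef_rot: [0.471, 0.882, -0.0, 0.001]
ft_force: [0.3, -0.6, 0.5]
width: 0.0855
finger_force: 0.0
```

Emit:
drive_tool --commands "0 0 0 0 0 0 0.6;0 0 0 0 0 0 0.4;0 0 0 0 0 0 0.4;0 0 0 0 0 0 0.4;0 0 0 0 0 0 0.4"

```text
t: 25.15
ee_pos: [0.5947, -0.3531, -0.0154]
eef_rot: [0.471, 0.882, -0.0, 0.001]
ft_force: [-0.0, -0.3, 5.2]
width: 0.0593
finger_force: 65.7
```

Emit:
drive_tool --commands "0 0 0 0 0 -2 0.4;0 0 0 0 0 -5 0.4;0 0 0 0 0 -8 0.4;0 0 0 0 0 -11 0.4;0 0 0 0 0 -12 0.4;0 0 0 0 0 -12 0.4"

```text
t: 25.75
ee_pos: [0.5947, -0.353, 0.1052]
eef_rot: [0.471, 0.882, 0.0, 0.002]
ft_force: [0.8, 0.8, -2.0]
width: 0.0594
finger_force: 65.1
```

```bash
python3 - <<'E'
from h import *
s=ctrl.sense(); print(s['ee_pos'],s['width'],s['finger_force'])
t=be+.068*yd; mv([*t,s['ee_pos'][2]],np.deg2rad(43.15))
E
```

```text
[ 0.59466777 -0.35301082  0.10515119] 0.05938105394000657 65.08660197257996
mv [ 1.0000e-03  3.0000e-03 -1.6300e-01  4.3816e+01  3.4284e+01 -6.7000e-02] q7 1.27
```

Emit:
drive_tool --commands "0 0 -0.02 3 2.3 0 0.4;0 0 -0.04 7 5.4 0 0.4;0 0 -0.06 10.5 8.2 0 0.4;0 0 -0.08 14 11 0 0.4;0 0 -0.1 17.5 13.7 0 0.4;0 0 -0.12 21 16.4 0 0.4;0 0 -0.14 24.5 19.2 0 0.4;0 0 -0.163 28 21.9 0 0.4;0 0 -0.163 31.5 24.6 0 0.4;0 0 -0.163 35 27.4 0 0.4;0 0 -0.163 38.5 30.1 0 0.4;0 0 -0.163 41 32.1 0 0.4"

```text
t: 26.95
ee_pos: [0.6303, 0.171, 0.1009]
eef_rot: [0.396, 0.918, -0.0, -0.002]
ft_force: [0.8, 1.0, -2.4]
width: 0.0592
finger_force: 65.1
```

Emit:
drive_tool --commands "0 0 0 0 0 0 0.4;0 0 0 0 0 0 0.4;0 0 0 0 0 0 0.4"

```text
t: 27.25
ee_pos: [0.6316, 0.1648, 0.1019]
eef_rot: [0.398, 0.917, -0.001, -0.001]
ft_force: [-0.0, 0.3, -2.5]
width: 0.0595
finger_force: 65.3
```

```bash
python3 - <<'E'
from h import *
s=ctrl.sense(); print(s['ee_pos'],s['width'],s['finger_force'])
t=be+.068*yd; mv([*t,s['ee_pos'][2]],np.deg2rad(43.15))
E
```

```text
[0.63157772 0.16483221 0.10192309] 0.059512221195681975 65.28510689735413
mv [-3.000e-03  0.000e+00 -2.000e-03  2.415e+00  2.833e+00 -8.000e-03] q7 0.6
```

Emit:
drive_tool --commands "0 0 0 1.2 1.5 0 0.4;0 0 0 2.4 3 0 0.4;0 0 0 2.4 3 0 0.4;0 0 0 2.4 3 2 0.4;0 0 0 2.4 3 5 0.4;0 0 0 2.4 3 7.5 0.4;0 0 0 2.4 3 8.4 0.4;0 0 0 2.4 3 8.4 0.4;0 0 0 2.4 3 8.4 0.4"

```text
t: 28.15
ee_pos: [0.6388, 0.2052, 0.0202]
eef_rot: [0.398, 0.918, 0.001, 0.001]
ft_force: [-0.2, -0.1, -1.8]
width: 0.0589
finger_force: 65.3
```

```bash
python3 - <<'E'
from h import *
s=ctrl.sense(); print(s['ee_pos'],clampc(s['ee_pos']))
E
```

```text
[0.63878999 0.20524723 0.02022628] [0.0045 0.0685]
```

Emit:
drive_tool --commands "0 0 0 0 -0.25 0.2 0.4;0 0 0 0 -0.25 0.4 0.4;0 0 0 0 -0.25 0.52 0.4;0 0 0 0 -0.25 0.52 0.4;0 0 0 0 -0.25 0.52 0.4"

```text
t: 28.65
ee_pos: [0.6363, 0.2032, 0.0146]
eef_rot: [0.398, 0.918, 0.0, 0.0]
ft_force: [-1.0, -0.3, 4.8]
width: 0.0593
finger_force: 65.7
```

Emit:
drive_tool --commands "0 0 0 0 0 0 0.8;0 0 0 0 0 0 1;0 0 0 0 0 0 1;0 0 0 0 0 0 1;0 0 0 0 0 -3 1;0 0 0 0 0 -7 1;0 0 0 0 0 -12 1;0 0 0 0 0 -17 1;0 0 0 0 0 -17 1;0 0 0 0 0 -17 1"

```text
t: 29.65
ee_pos: [0.6369, 0.2035, 0.1854]
eef_rot: [0.398, 0.918, 0.001, 0.001]
ft_force: [-1.2, 0.5, -0.7]
width: 0.0852
finger_force: 0.0
```

```bash
python3 - <<'E'
from h import *
im,d,ci=snap('wrist','w12'); P=cloud(d,ci); c=P[...,:2]-be; C=np.stack([c@xd,c@yd],-1)
m=(abs(P[...,2]-.09)<.004)&(abs(C[...,0])<.06)&(C[...,1]>-.02)&(C[...,1]<.12)
k,l,st,cc=cv2.connectedComponentsWithStats(m.astype(np.uint8))
for i in range(1,k):
    if st[i,4]>100: r=cv2.minAreaRect(P[l==i][:,:2].astype(np.float32)); print(clampc(r[0]),r[1],r[2])
m=(abs(P[...,2]-.14)<.005)&(abs(C[...,0])<.03)&(C[...,1]>.15)
print('handle',m.sum(),clampc(cv2.minEnclosingCircle(P[m][:,:2].astype(np.float32))[0]) if m.sum()>5 else '')
for n in('scene','side'):  # any section still on the table?
    im,d,ci=snap(n,n+'12'); P=cloud(d,ci); hsv=cv2.cvtColor(im,cv2.COLOR_RGB2HSV)
    m=(abs(P[...,2]-.06)<.004)&(P[...,0]>.2)&(P[...,0]<.9)&(abs(P[...,1])<.6)&(hsv[...,2]>120)&(hsv[...,1]<80)
    k,l,st,cc=cv2.connectedComponentsWithStats(m.astype(np.uint8))
    print(n,[(cc[i].round(),st[i,4],np.nanmean(P[l==i],0).round(3)) for i in range(1,k) if st[i,4]>30])
    cv2.imwrite('pics/%s12c.png'%n,im[:,:,::-1])
t=be+.235*yd; s=ctrl.sense(); mv([*t,.19],np.deg2rad(43.15))
E
```

```text
[0.0017 0.0709] (0.05999365448951721, 0.04172905907034874) 43.17713928222656
[0.002  0.0244] (0.06025288626551628, 0.04193364083766937) 43.223472595214844
handle 0 
scene [(array([327., 221.]), np.int32(124), array([0.512, 0.097, 0.061])), (array([415., 256.]), np.int32(71), array([0.535, 0.323, 0.06 ])), (array([352., 279.]), np.int32(39), array([0.671, 0.209, 0.06 ])), (array([470., 331.]), np.int32(312), array([0.701, 0.471, 0.06 ]))]
side []
mv [-3.0000e-03 -1.0000e-03  0.0000e+00  1.6549e+01 -8.0000e-03 -7.6400e-01] q7 0.53
```

View pics/side12c.png

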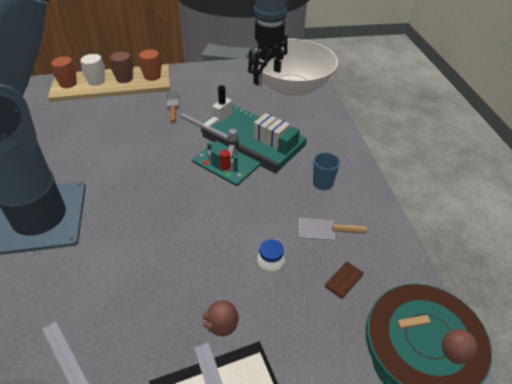

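Emit:
drive_tool --commands "0 0 0 4 -0.15 -1 1;0 0 0 8 -0.15 -1 1;0 0 0 12 -0.15 -1 1;0 0 0 16 -0.15 -1 1;0 0 0 16.5 -0.15 -1 1;0 0 0 16.5 -0.15 -1 1;0 0 0 16.5 -0.15 2 1;0 0 0 16.5 -0.15 6 1;0 0 0 16.5 -0.15 10 1;0 0 0 16.5 -0.15 12 1;0 0 0 16.5 -0.15 12 1;0 0 0 16.5 -0.15 12 1"

```text
t: 31.0
ee_pos: [0.5232, 0.321, 0.064]
eef_rot: [0.399, 0.917, -0.0, 0.0]
ft_force: [0.7, 0.3, 0.6]
width: 0.0855
finger_force: 0.0
```

Emit:
drive_tool --commands "0 0 0 0 0 0 0.3;0 0 0 0 0 0 0;0 0 0 0 0 0 0;0 0 0 0 0 0 0;0 0 0 0 0 0 0;0 0 0 0 0 0 0"

```text
t: 31.6
ee_pos: [0.5217, 0.3222, 0.0647]
eef_rot: [0.398, 0.918, -0.0, -0.0]
ft_force: [-3.2, -2.1, 7.8]
width: 0.0229
finger_force: 58.5
```

```bash
python3 - <<'E'
from h import *
s=ctrl.sense(); p=s['ee_pos']; print(clampc(p),s['ft_force'])
# row closed: gap 0.084 -> travel from 0.220
mv([*(p[:2]-.136*yd),p[2]],np.deg2rad(43.15))
E
```

```text
[-0.0009  0.2339] [-3.15232255 -2.12168982  7.82317242]
mv [-1.00e-03 -0.00e+00  0.00e+00 -1.36e+01 -1.00e-03 -4.00e-03] q7 0.31
```

Contact with the row comes around 12.7 cm, full closure at 13.6.

Emit:
drive_tool --commands "0 0 0 -1 0 0 0;0 0 0 -3 0 0 0;0 0 0 -5 0 0 0;0 0 0 -7 0 0 0;0 0 0 -9 0 0 0;0 0 0 -10.5 0 0 0;0 0 0 -11.5 0 0 0;0 0 0 -12.1 0 0 0;0 0 0 -12.5 0 0 0;0 0 0 -12.8 0 0 0;0 0 0 -13.1 0 0 0;0 0 0 -13.3 0 0 0"

```text
t: 32.8
ee_pos: [0.6123, 0.2259, 0.0647]
eef_rot: [0.397, 0.918, 0.0, -0.001]
ft_force: [-5.7, 0.1, 7.7]
width: 0.0228
finger_force: 59.0
```

Emit:
drive_tool --commands "0 0 0 -0.1 0 0 0;0 0 0 -0.2 0 0 0;0 0 0 -0.3 0 0 0;0 0 0 -0.4 0 0 0;0 0 0 -0.4 0 0 0"

```text
t: 33.3
ee_pos: [0.6147, 0.2235, 0.0647]
eef_rot: [0.397, 0.918, 0.0, -0.001]
ft_force: [-5.2, -0.3, 8.2]
width: 0.0225
finger_force: 59.1
```

```bash
python3 - <<'E'
from h import *
s=ctrl.sense(); p=s['ee_pos']; print(clampc(p),'Fy along clamp',s['ft_force'][:2]@yd,s['ft_force'],s['width'])
E
```

```text
[-0.0006  0.0982] Fy along clamp 3.3702176454649724 [-5.21530456 -0.2693656   8.16312431] 0.022505058264488644
```

Emit:
drive_tool --commands "0 0 0 -0.1 0 0 0;0 0 0 -0.2 0 0 0;0 0 0 -0.3 0 0 0;0 0 0 -0.3 0 0 0"

```text
t: 33.7
ee_pos: [0.6147, 0.2233, 0.0647]
eef_rot: [0.397, 0.918, 0.0, -0.003]
ft_force: [-11.1, 2.6, 12.5]
width: 0.0227
finger_force: 59.6
```

```bash
python3 - <<'E'
from h import *
s=ctrl.sense(); p=s['ee_pos']; print(clampc(p),'Fy along clamp',s['ft_force'][:2]@yd,s['ft_force'],s['moment'],s['width'])
E
```

```text
[-0.0006  0.0981] Fy along clamp 9.495269260645959 [-11.13161677   2.57998431  12.48617831] [ 0.5372156   2.04027234 -0.04320155] 0.02266963849830087
```

Pressed shut (9.5 N); press more to about 20 N and hold.

Emit:
drive_tool --commands "0 0 0 -0.1 0 0 0;0 0 0 -0.3 0 0 0;0 0 0 -0.5 0 0 0;0 0 0 -0.5 0 0 0;0 0 0 -0.5 0 0 0;0 0 0 -0.5 0 0 0;0 0 0 -0.5 0 0 0;0 0 0 -0.5 0 0 0;0 0 0 -0.5 0 0 0;0 0 0 -0.5 0 0 0;0 0 0 -0.5 0 0 0;0 0 0 -0.5 0 0 0"

```text
t: 34.9
ee_pos: [0.6146, 0.2234, 0.0647]
eef_rot: [0.396, 0.918, 0.001, -0.006]
ft_force: [-20.0, 8.6, 18.3]
width: 0.0233
finger_force: 60.4
```

```bash
python3 - <<'E'
from h import *
s=ctrl.sense(); p=s['ee_pos']; print(clampc(p),'Fy along clamp',s['ft_force'][:2]@yd,s['ft_force'],s['moment'],s['width'])
E
```

```text
[-0.0007  0.0983] Fy along clamp 19.93226342796417 [-19.97745172   8.59331715  18.32469377] [ 1.55059822  3.8140529  -0.19422589] 0.02327309407719077
```

Emit:
drive_tool --commands "0 0 0 0 0 0 0;0 0 0 0 0 0 0;0 0 0 0 0 0 0;0 0 0 0 0 0 0;0 0 0 0 0 0 0;0 0 0 0 0 0 0;0 0 0 0 0 0 0;0 0 0 0 0 0 0;0 0 0 0.3 0 0 0;0 0 0 0.6 0 0 0;0 0 0 0.6 0 0 0"

```text
t: 36.0
ee_pos: [0.6148, 0.2233, 0.0647]
eef_rot: [0.397, 0.918, 0.0, -0.002]
ft_force: [-8.8, 2.3, 9.6]
width: 0.0228
finger_force: 59.2
```

Emit:
drive_tool --commands "0 0 0 0 0 0 0.3;0 0 0 0 0 0 0.7;0 0 0 0 0 0 0.9;0 0 0 0 0 0 0.9;0 0 0 0 0 -3 0.9;0 0 0 0 0 -7 1;0 0 0 0 0 -12 1;0 0 0 0 0 -12 1;0 0 0 0 0 -12 1"

```text
t: 36.9
ee_pos: [0.6182, 0.2213, 0.1854]
eef_rot: [0.398, 0.917, 0.001, 0.001]
ft_force: [0.4, -0.7, -0.3]
width: 0.0854
finger_force: 0.0
```

```bash
cat > chk.py <<'E'
from h import *
import sys
im,d,ci=snap(sys.argv[2],sys.argv[1]); P=cloud(d,ci); c=P[...,:2]-be; C=np.stack([c@xd,c@yd],-1)
m=(abs(P[...,2]-.09)<.004)&(abs(C[...,0])<.06)&(C[...,1]>-.02)&(C[...,1]<.12)
q=C[m]; print(len(q),np.percentile(q,[.5,99.5],axis=0),cv2.minAreaRect(q.astype(np.float32)))
m=(abs(P[...,2]-.14)<.005)&(abs(C[...,0])<.03)&(C[...,1]>.05)&(C[...,1]<.2)
if m.sum()>20: print('handle',cv2.minEnclosingCircle(C[m].astype(np.float32)))
E
python3 chk.py w13 wrist; python3 chk.py s13 scene; python3 - <<'E'
from h import *
mv([.4955,.048,.19],np.deg2rad(131.8))
E
```

```text
5007 [[-0.02753363  0.00015809]
 [ 0.03168852  0.1067554 ]] ((0.0017866510897874832, 0.05481729656457901), (0.06051619350910187, 0.11065158247947693), 0.3683892488479614)
handle ((-0.0001276920229429379, 0.09831513464450836), 0.011912314221262932)
830 [[-2.79988511e-02 -7.41199551e-05]
 [ 3.31334595e-02  1.01988578e-01]] ((0.0025586597621440887, 0.05320248380303383), (0.06287801265716553, 0.10740840435028076), 1.1069583892822266)
handle ((0.0014569504419341683, 0.09983211010694504), 0.013860597275197506)
mv [-1.0000e-03 -2.0000e-03 -1.5470e+00 -4.3530e+00 -2.0637e+01 -6.9200e-01] q7 0.48
```

Emit:
drive_tool --commands "0 0 -0.14 -1 -4 0 1;0 0 -0.28 -2 -8 0 1;0 0 -0.42 -3 -12 0 1;0 0 -0.56 -4 -16 0 1;0 0 -0.7 -4.3 -19 0 1;0 0 -0.84 -4.3 -20.6 0 1;0 0 -0.98 -4.3 -20.6 0 1;0 0 -1.12 -4.3 -20.6 0 1;0 0 -1.26 -4.3 -20.6 0 1;0 0 -1.4 -4.3 -20.6 0 1;0 0 -1.547 -4.3 -20.6 0 1;0 0 -1.547 -4.3 -20.6 0 1"

```text
t: 38.2
ee_pos: [0.4952, 0.0487, 0.1826]
eef_rot: [-0.357, 0.934, 0.0, -0.001]
ft_force: [-0.5, 0.0, -0.2]
width: 0.0858
finger_force: 0.0
```

Emit:
drive_tool --commands "0 0 0 0 0 0 1;0 0 0 0 0 0 1"

```text
t: 38.4
ee_pos: [0.4958, 0.0488, 0.1834]
eef_rot: [-0.355, 0.935, 0.0, -0.001]
ft_force: [-0.6, 0.1, 0.4]
width: 0.0855
finger_force: 0.0
```

```bash
cat > knob.py <<'E'
from h import *
import sys
for n in sys.argv[2:]:
    im,d,ci=snap(n,n+sys.argv[1]); P=cloud(d,ci)
    hsv=cv2.cvtColor(im,cv2.COLOR_RGB2HSV); H,S,V=[hsv[...,i].astype(int) for i in range(3)]
    red=((H<6)|(H>174))&(S>150)&(P[...,2]>.05)&(abs(P[...,0]-.47)<.1)&(abs(P[...,1]-.08)<.1)
    if red.sum()<5: print(n,'none'); continue
    zt=np.percentile(P[red][:,2],97); top=red&(P[...,2]>zt-.004); c,r=cv2.minEnclosingCircle(P[top][:,:2].astype(np.float32))
    print(n,red.sum(),'z',P[top].mean(0)[2],c,r,'ang',np.rad2deg(np.arctan2(c[1]-.1525,c[0]-.529))%360)
E
python3 knob.py 14 wrist; python3 - <<'E'
from h import *
mv([.496,.048,.042],np.deg2rad(131.8))
E
```

```text
wrist 1011 z 0.11323908701914179 (0.4961022138595581, 0.04801725223660469) 0.01353513915091753 ang 252.52269658915543
mv [ 0.0000e+00 -1.0000e-03 -3.0000e-03  4.2000e-02 -7.4000e-02  1.4152e+01] q7 2.12
```

Emit:
drive_tool --commands "0 0 0 0.05 -0.05 3 0.8;0 0 0 0.05 -0.05 7 0.8;0 0 0 0.05 -0.05 10 0.8;0 0 0 0.05 -0.05 12.5 0.8;0 0 0 0.05 -0.05 14 0.8;0 0 0 0.05 -0.05 14 0.8;0 0 0 0.05 -0.05 14 0.4;0 0 0 0.05 -0.05 14 0;0 0 0 0.05 -0.05 14 0;0 0 0 0.05 -0.05 14 0;0 0 0 0.05 -0.05 14 0;0 0 0 0.05 -0.05 14 0"

```text
t: 39.65
ee_pos: [0.4971, 0.0483, 0.045]
eef_rot: [-0.357, 0.934, -0.0, 0.001]
ft_force: [-0.8, 0.6, 6.4]
width: 0.0269
finger_force: 58.6
```

Emit:
drive_tool --commands "0 0 0 0 0 -0.8 0;0 0 0 0 0 -1.6 0;0 0 0 0 0 -2.1 0;0 0 0 0 0 -2.1 0;0 0 0 0 0 -2.1 0"

```text
t: 40.15
ee_pos: [0.4965, 0.0489, 0.0649]
eef_rot: [-0.357, 0.934, 0.0, 0.001]
ft_force: [3.9, 4.1, -12.1]
width: 0.0267
finger_force: 59.8
```

```bash
python3 - <<'E'
from h import *
s=ctrl.sense(); p=s['ee_pos']; print(p,s['width'],s['finger_force'],s['ft_force'])
a=np.deg2rad(252.2); post=p[:2]-.11*np.array([np.cos(a),np.sin(a)]); print(post)
arc(post,-np.arange(1,9)*1.0/8,0)
E
```

```text
[0.49646637 0.04889174 0.06492964] 0.026662139284667943 59.83092963695526 [  3.92581203   4.12616636 -12.11373584]
[0.53009285 0.15362597]
-0.125 [ 0.62  1.23 -0.  ]
-0.25 [ 1.08  2.52 -0.  ]
-0.375 [ 1.38  3.86 -0.  ]
-0.5 [ 1.51  5.23 -0.  ]
-0.625 [ 1.46  6.6  -0.  ]
-0.75 [ 1.25  7.96 -0.  ]
-0.875 [ 0.87  9.28 -0.  ]
-1.0 [ 0.32 10.54 -0.  ]
```

Emit:
drive_tool --commands "0 0 0.125 0.62 1.23 0 0;0 0 0.25 1.08 2.52 0 0;0 0 0.375 1.38 3.86 0 0;0 0 0.5 1.51 5.23 0 0;0 0 0.625 1.46 6.6 0 0;0 0 0.75 1.25 7.96 0 0;0 0 0.875 0.87 9.28 0 0;0 0 1.0 0.32 10.54 0 0;0 0 1.0 0.32 10.54 0 0;0 0 1.0 0.32 10.54 0 0"

```text
t: 41.15
ee_pos: [0.4245, 0.1246, 0.065]
eef_rot: [0.135, 0.991, -0.0, 0.001]
ft_force: [5.6, 2.1, -12.0]
width: 0.0268
finger_force: 60.1
```

Emit:
drive_tool --commands "0 0 0 0 0 0.8 0;0 0 0 0 0 1.6 0;0 0 0 0 0 2.3 0;0 0 0 0 0 2.5 0;0 0 0 0 0 2.5 0"

```text
t: 41.65
ee_pos: [0.4241, 0.1245, 0.0394]
eef_rot: [0.135, 0.991, -0.0, 0.0]
ft_force: [5.3, 1.3, -9.8]
width: 0.0268
finger_force: 60.4
```

Now at lift ≈1–2 mm, well within the notch; release and retreat.

Emit:
drive_tool --commands "0 0 0 0 0 0 0.3;0 0 0 0 0 0 0.6;0 0 0 0 0 0 0.8;0 0 0 0 0 0 0.8;0 0 0 0 0 0 0.8;0 0 0 0 0 -3 0.8;0 0 0 0 0 -7 0.8;0 0 0 0 0 -12 1;0 0 0 0 0 -15 1;0 0 0 0 0 -15 1;0 0 0 0 0 -15 1"

```text
t: 42.75
ee_pos: [0.4235, 0.1249, 0.1901]
eef_rot: [0.135, 0.991, 0.0, 0.0]
ft_force: [-0.2, -0.7, -0.7]
width: 0.0855
finger_force: 0.0
```

```bash
python3 knob.py 15 wrist scene side; python3 chk.py s15 scene
```

```text
wrist 916 z 0.10688754796459904 (0.4241120219230652, 0.12459458410739899) 0.013635766692459583 ang 194.89840978997057
scene 165 z 0.10611759176714551 (0.4267433285713196, 0.12640446424484253) 0.013798551633954048 ang 194.3161178965306
side 142 z 0.10916663952334067 (0.42029979825019836, 0.12461565434932709) 0.01249382272362709 ang 194.3875762267809
832 [[-2.76407807e-02 -8.74487834e-05]
 [ 3.30970254e-02  1.02782884e-01]] ((0.001765921711921692, 0.05434711277484894), (0.06354757398366928, 0.10979003459215164), 0.5432000756263733)
handle ((0.0010457582538947463, 0.10015281289815903), 0.013165447860956192)
```

```bash
python3 -c "
from bench import ctrl
print(ctrl.hand_in())"
```

```text
the job is handed in; nothing more can be done
None
```

The job is handed in: both mould sections that were on the table stand in a closed row against the fixed jaw, which I pressed together with about 20 N and held for nearly 2 s. The lever has dropped home in the lock notch, at about 43 s on the robot's clock; the hand-in returned no verdict.

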